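# Find the specimen carrier left unlatched and snap it shut

### The arm

A 7-joint arm with a two-finger parallel gripper is mounted at the origin on the work surface. World frame = base frame: x ahead of the robot, y to its left, z up, the work surface at z = 0. Lengths are in m, angles in degrees, forces in N, time in s.
With the tool pointing down it reaches from about 0.425 to 0.875 m from the base axis. Payload 4.7 kg.
Tool frame: the origin (TCP) lies at the very end of the fingers, on their centre line; the grasp point (between the pads) lies 19 mm behind it; x points along the fingers, y is the direction in which the jaws open and shut, and the axes are right-handed (so a half turn about x gives the same grasp; the last joint's range is limited). The gripper opens to 85 mm and grips with 20 to 120 N. Pads are 22 mm wide; open, the fingers measure 114 mm over their backs; the gripper's body (76 mm by 85 mm) begins 54 mm behind the grasp point. The pads swing forward as they close: fully open they stand 13 mm farther back than shut.
Start: joints at [66.469, 18.392, -4.016, 83.108, 1.295, 78.541, -3.26], TCP at [0.268, -0.592, 0.231] pointing down, gripper open.
Joint ranges: [-163.93, 163.93], [-17.29, 119.83], [-79.2, 71.16], [3.27, 140.29], [-89.18, 269.18], [5.43, 117.66], [-154.24, 154.24]. Speed limits (degrees/s): [147.25, 147.25, 180, 180, 180, 180, 180].

### API

Orientations are given as [roll, pitch, yaw] about the fixed x, y, z axes, in that order (R = Rz(yaw) Ry(pitch) Rx(roll)).
In Python, from workcell import monitor, eyes, robot, models gives the robot as it stands. The module is installed in compiled form; this text tells all that it offers.
- The arm moves only by the tool jog_arm, never from a script. Its argument "series" is a list that holds one entry, the list of rows, each a list of 6 numbers: the shift along the tool's x, y, z in mm, then the turn, a rotation vector about the tool's x, y, z in units of 5 degrees (1.0 is 5 degrees). A call has 1 to 12 rows; each row shifts and turns the commanded pose from where the row before left it, along the tool's axes as they then stand; what a row does not reach is not made up. A row lasts 1/12 s, in which the tool goes at most 41.7 mm and 7.16 degrees, less where a joint would pass 70% of its speed; a pose out of reach is approached as far as the arm can. A call with a gripper value outside its range is refused whole. "grip" is the gripper command: -1 is fully open, 1 is shut, values between are in proportion, set as the call begins (left out, the last holds). The fingers move at their own pace and stop on an object; the grip force is fixed at half the most. Time passes only in rows, so rows that do not move let the fingers close. It gives the time, the measured TCP pose, the force and the opening at its end, in the units of the state.
- monitor.state(): the state, without advancing time (a new reading comes with each control period).
- eyes.snapshot(name): name is "side" or "top"; returns a dict with "color" (420x560x3 uint8, blue, green, red), "range_z" (420x560 float32, m along the optical axis (not along the pixel's ray), 0 where there is no reading), "camera_matrix" (3x3 intrinsics, pixels), "k1" (the pictures are not rectified: a ray, as slopes to the right and down, at radius r is drawn at 1 + k1 r^2 times it, then the intrinsics apply), "R" (3x3) and "t" (3): a world point X has camera coordinates R X + t. Camera axes: x right, y down, z forward; pixel columns grow to the right and rows downward; lengths in m; the calibration is good to about 2 mm. A picture is of the moment at which its call begins.
- robot.close_job(): hands the job in, once; it reports no verdict.
Trained networks look in the newest picture that a camera, given by its name, has taken for a name from the list of things; names that differ only in an ending like _2 or _b are one class to them, and where a whole thing is asked for, a point or a joint stands for the part that bears it (a point fixed in the world has none). Each returns a list of dicts, best first, with "confidence" (0 to 1); they miss things now and then, are a little off and sometimes report something else, mostly with a low value. They report only what shows in the picture. A call takes as long as a camera call. They do not tell look-alikes from the thing itself.
- models.spot_in(thing, camera): "extent" ([centre column, centre row, width, height] in pixels, round what is visible of it).
- models.cut_out(thing, camera): "pixels" (420x560 bool, what is visible of it) and "extent" ([centre column, centre row, width, height] in pixels, round what is visible of it).
- models.landmark_of(thing, camera): "centre" ([column, row] in pixels: a listed point, or the origin of a listed thing).
The state is a dict: "time_s": time; "qpos": joint angles; "dq": joint speeds; "joint_torque": joint torques, N m; "ee_pos": TCP position; "tcp_rot": TCP orientation; "ft_force": force on the tool from outside, world axes, zero at the start; "moment": the same for the moment, N m; "gripper_width": finger opening in m.
Only numpy, scipy, OpenCV 4.12 (cv2) and the standard library are available. Lean on these libraries where they do the work, as an engineer would, in place of code of your own. Each camera call takes 0.05 s, during which the arm holds its last target.

### The job

One of the two blue-lidded specimen carriers on the lab bench has been left with its orange catch undone. Find that carrier, tug its lid up by the black handle about two fingers' width to prove it is loose (do not swing it wide open) and let it down shut again, then press the orange catch down until it snaps home and let go. Leave the other carrier's catch shut, and do not knock over or shove away the specimen jar.

Things in the scene. Friction and masses are not known exactly. Their poses are not given: they have to be found in the camera images.
- handle_1 (a point): Middle of the black handle bar (14 mm round, 90 mm long along the point's y) on the blue lid of one of two identical white carriers, each 150 mm deep (x), 180 wide, fixed to the bench. Lid shut: bar centre 150 mm above the bench, 22 mm clear of the lid's flat top, z up, x level towards the side with the catch (away from the robot). The point turns with the lid.
- handle_2 (a point): Same point and axes on the other carrier; either may stand left or right. On both, the lid (about 0.2 kg) hinges at its edge nearest the robot, on a line along y 98 mm behind (-x) and 50 mm below this point, opens upward and falls shut when let go. Its catch-side edge is 57 mm ahead (+x). A shut catch holds the lid down (2 to 3 mm play at the edge).
- catch_1 (a joint): Angle (rad) of the orange catch on handle_1's lid: a tab 50 mm wide (y), 50 long, 4 thick, hinged along y 62 mm ahead (+x) of the handle point and 42 mm below it (lid shut), centred on the handle. 0 = shut, hanging straight down against the carrier's wall and hooked; 1.57 = sticking out level; 1.75 = stop, out and slightly up: undone.
- catch_2 (a joint): Same for the catch on handle_2's lid. Both catches spring over centre: above 1.05 pushed open, below 1.05 they snap shut by themselves. Pressing straight down on an undone tab 30 mm out from its hinge takes about 5 N; it snaps once the pressed point is about 10 mm below the height of the hinge line; 20 mm below is safe and touches nothing else.
- jar: Loose specimen jar with orange cap, 60 mm across, 90 mm high, standing to one side of the carriers; origin at the centre of its underside. A bystander. (A low tube rack, 98 mm high, stands beyond the carriers, at least 30 mm clear of an undone tab.)
Mind the look-alikes: they are no part of the job. Leave any brown or purple look-alike of the part that bears handle_1 alone.

How it is judged (in metres and radians):
On the way, in this order (a step that is already met when the one before it is completed fails the run):
1. the loose lid is tugged up by at least about 10 mm at the handle (angle between handle_1's own z axis and vertical above 0.1 rad), for 0.1 s.
2. that lid is down shut again, its catch still undone (angle between handle_1's own z axis and vertical below 0.04 rad and value of joint catch_1 above 1 rad), for 0.1 s.
At the end, for the whole second after the job is handed in: Both lids are down (within 0.04 rad of level) and both catches are shut (within 0.15 rad); the jar stands still (value of joint each of catch_1, catch_2 below 0.15 rad and angle between each of handle_1, handle_2's own z axis and vertical below 0.04 rad and linear speed of jar below 0.02 m/s); the robot touches nothing.
It fails at once if the shut catch of the other carrier is opened (value of joint catch_2 above 0.4 rad).
It fails at once if the loose lid is swung wide open (beyond 0.7 rad) (angle between handle_1's own z axis and vertical above 0.7 rad).
It fails at once if the jar is shoved more than 40 mm or tipped (distance of jar from where it was at the start of the episode above 0.04 m or angle between jar's own z axis and vertical above 0.35 rad).
It also fails if it takes over 42 s, if anything falls off the work surface, if the arm or the gripper's body presses on something with over 40 N, if the wrist force passes 120 N, or if a joint passes its speed limit or range.

## Working session

There is one attempt and no reset: what is moved stays moved. The work goes in short steps, Python scripts to look and compute and a tool call to move; the robot and the scene stay as the last step left them, time stands still between calls to the robot, and variables do not carry over. Pictures are saved under pics/ and viewed, and the job is handed in when it is done.

Besides the shell and the picture viewer there is one more tool, called after ">>>" as name(argument=value, ...) on one line, values as JSON. jog_arm: Moves the arm, as the interface text tells. Its arguments: {"type":"object","properties":{"series":{"type":"array"},"grip":{"type":"number"}},"required":["series"]}

```bash
mkdir -p pics; cat > h.py <<'E'
import numpy as np, cv2
from workcell import monitor, eyes, robot, models
def unproj(s,u,v,z=None):
    K=s["camera_matrix"];k1=s["k1"]
    d=np.array([(u-K[0,2])/K[0,0],(v-K[1,2])/K[1,1]])
    p=cv2.undistortPoints(np.array([[[float(u),float(v)]]]),K,np.array([k1,0,0,0.]))[0,0]
    return np.array([p[0],p[1],1.])
def world(s,u,v,z):
    return s["R"].T@(unproj(s,u,v)*z-s["t"])
def onplane(s,u,v,h):
    r=s["R"].T@unproj(s,u,v); c=-s["R"].T@s["t"]
    return c+r*(h-c[2])/r[2]
E
python3 - <<'E'
from h import *
st=monitor.state(); print({k:np.round(v,3).tolist() for k,v in st.items()})
for n in("side","top"):
    s=eyes.snapshot(n); cv2.imwrite(f"pics/{n}0.png",s["color"])
    np.savez(f"{n}0.npz",**s)
    for th in("handle_1","catch_1","jar"):
        for r in models.landmark_of(th,n) if th!="catch_1" else models.spot_in(th,n):
            k="centre" if "centre" in r else "extent"
            c=r[k]; u,v=int(c[0]),int(c[1]); 
            print(n,th,np.round(c,1),round(r["confidence"],2), world(s,c[0],c[1],s["range_z"][v,u]).round(3), onplane(s,c[0],c[1],.15 if th[0]=="h" else 0).round(3))
E
```

```text
{'time_s': 0.0, 'qpos': [66.468, 18.437, -4.015, 83.176, 1.294, 78.54, -3.258], 'dq': [0.005, 0.083, -0.055, -0.047, 0.038, -0.085, 0.112], 'joint_torque': [-0.001, -49.358, -0.383, -31.434, 0.013, 0.011, -0.0], 'ee_pos': [0.268, -0.592, 0.23], 'tcp_rot': [-87.213, 89.891, 117.13], 'ft_force': [0.109, -0.088, 0.105], 'moment': [-0.025, 0.058, 0.005], 'gripper_width': 0.085}
side handle_1 [ 89.1 302.7] 0.84 [ 0.806 -0.288  0.157] [ 0.805 -0.292  0.15 ]
side handle_1 [329.  233.3] 0.78 [0.574 0.194 0.155] [0.571 0.195 0.15 ]
side handle_1 [403.7 343.8] 0.73 [0.798 0.36  0.154] [0.797 0.361 0.15 ]
side handle_1 [178.3 197.4] 0.59 [ 0.527 -0.165  0.155] [ 0.525 -0.167  0.15 ]
side handle_1 [368.1 147.6] 0.58 [0.318 0.277 0.158] [0.311 0.279 0.15 ]
side catch_1 [176.1 234.2  25.2  18.7] 0.82 [ 0.593 -0.167  0.09 ] [ 0.552 -0.198  0.   ]
side catch_1 [364.2 182.2  27.3  21.3] 0.78 [0.382 0.281 0.094] [0.315 0.298 0.   ]
side catch_1 [315.4 276.   29.3  20.7] 0.57 [0.665 0.175 0.121] [0.619 0.182 0.   ]
side catch_1 [ 91.5 340.1   7.    2.9] 0.53 [ 0.869 -0.298  0.073] [ 0.86  -0.334  0.   ]
side catch_1 [379.4 377.2  28.1  18.7] 0.49 [0.858 0.327 0.094] [0.844 0.349 0.   ]
side jar [406.4 252.3] 0.91 [0.548 0.398 0.053] [0.522 0.415 0.   ]
top handle_1 [150.6 111.5] 0.94 [0.817 0.36  0.123] [0.807 0.352 0.15 ]
top handle_1 [176.  307.1] 0.78 [0.312 0.284 0.162] [0.31  0.287 0.15 ]
top handle_1 [398.7 108. ] 0.78 [ 0.799 -0.288  0.151] [ 0.799 -0.289  0.15 ]
top handle_1 [214.6 197.9] 0.77 [0.577 0.19  0.152] [0.577 0.19  0.15 ]
top handle_1 [358.9 216.3] 0.59 [ 0.52  -0.17   0.157] [ 0.521 -0.172  0.15 ]
top catch_1 [220.5 169.6  17.8  20.1] 0.63 [0.657 0.178 0.119] [0.683 0.191 0.   ]
top catch_1 [355.5 192.2   5.6   2.2] 0.42 [ 0.589 -0.176  0.11 ] [ 0.606 -0.202  0.   ]
top catch_1 [184.4 277.4  17.3   5.4] 0.42 [0.379 0.276 0.104] [0.374 0.297 0.   ]
top jar [145.8 225.5] 0.68 [0.518 0.386 0.072] [0.524 0.408 0.   ]
```

View pics/side0.png

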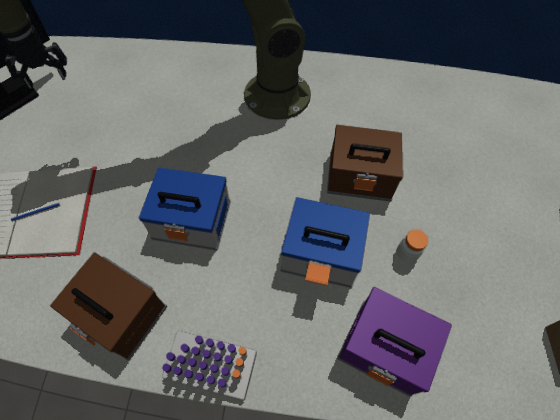

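View pics/top0.png

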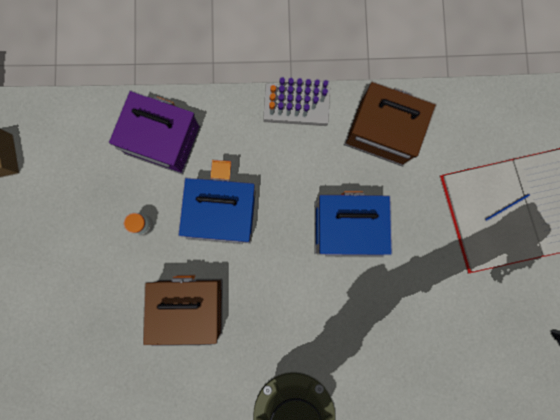

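The top view shows the blue carrier on the left (lid near pixel 217,210) with its tab sticking out at (221,169). The right blue carrier (353,225) has its catch down. The brown and purple ones are decoys. Next I'll measure the yaw and refine the position.

```bash
python3 - <<'E'
from h import *
def pts(s,m):
    v,u=np.nonzero(m&(s["range_z"]>0))
    K=s["camera_matrix"]
    p=cv2.undistortPoints(np.stack([u,v],1).astype(float)[:,None],K,np.array([s["k1"],0,0,0.]))[:,0]
    z=s["range_z"][v,u]
    return (np.c_[p*z[:,None],z]-s["t"])@s["R"]
for n in("side","top"):
    s=dict(np.load(n+"0.npz")); hsv=cv2.cvtColor(s["color"],cv2.COLOR_BGR2HSV)
    allm=np.ones(hsv.shape[:2],bool); v,u=np.nonzero(allm&(s["range_z"]>0))
    P=np.zeros(hsv.shape); P[v,u]=pts(s,allm)
    near=(abs(P[...,0]-.575)<.13)&(abs(P[...,1]-.19)<.12)&(P[...,2]>.08)&(P[...,2]<.2)
    H,S,V=[hsv[...,i] for i in range(3)]
    blue=near&(H>100)&(H<130)&(S>100)
    top=blue&(P[...,2]>.105)
    q=P[top]; r=cv2.minAreaRect(q[:,:2].astype(np.float32)); print(n,"lid",len(q),r,"z med",np.median(q[:,2]), np.percentile(q[:,2],[5,50,95]))
    bar=near&(V<60)&(P[...,2]>.135); q=P[bar]; c=q.mean(0); w=np.linalg.svd(q[:,:2]-c[:2])[2][0]
    print(" bar",len(q),c.round(4),cv2.minAreaRect(q[:,:2].astype(np.float32)),"x-yaw",np.degrees(np.arctan2(w[1],w[0]))%180-90,np.percentile(q[:,2],[5,50,95]).round(3))
    org=near&(H<20)&(S>150)&(V>100); q=P[org]; print(" tab",len(q),q.mean(0).round(4),cv2.minAreaRect(q[:,:2].astype(np.float32)),np.percentile(q[:,2],[5,50,95]).round(3))
    q=q
    y,x=np.nonzero(org); print(" planes tab centre", onplane(s,x.mean(),y.mean(),.115).round(4)); y,x=np.nonzero(bar);print(" bar pl",onplane(s,x.mean(),y.mean(),.155).round(4))
    c=s["color"][150:300,160:380]; 
im=cv2.imread("pics/side0.png")[190:320,260:400]; a=cv2.resize(im,None,fx=3,fy=3,interpolation=cv2.INTER_CUBIC)
im=cv2.imread("pics/top0.png")[145:255,165:270]; b=cv2.resize(im,(372,390),interpolation=cv2.INTER_CUBIC)
cv2.imwrite("pics/crop.png",np.hstack([a,b]))
E
```

```text
side lid 4438 ((0.5527007579803467, 0.19113951921463013), (0.1831454038619995, 0.15637913346290588), 83.32624816894531) z med 0.12129364697000944 [0.11849098 0.12129365 0.12400592]
 bar 281 [0.575  0.1897 0.1541] ((0.5735676884651184, 0.18928182125091553), (0.10103978961706161, 0.01334399450570345), 83.4747314453125) x-yaw -6.4030429218134515 [0.141 0.155 0.158]
 tab 401 [0.6585 0.179  0.12  ] ((0.6581661701202393, 0.17901483178138733), (0.04961993545293808, 0.04671076685190201), 83.55583953857422) [0.115 0.12  0.126]
 planes tab centre [0.6567 0.1793 0.115 ]
 bar pl [0.5754 0.1897 0.155 ]
top lid 3979 ((0.5523770451545715, 0.18944627046585083), (0.1823146641254425, 0.1542688012123108), 83.41785430908203) z med 0.12129782454482106 [0.11793494 0.12129782 0.12481118]
 bar 209 [0.572  0.1861 0.1556] ((0.5725507736206055, 0.1863207072019577), (0.10004895180463791, 0.013949224725365639), 83.5694580078125) x-yaw -6.352346248966882 [0.151 0.156 0.16 ]
 tab 323 [0.6572 0.1772 0.1197] ((0.657619059085846, 0.17773427069187164), (0.049694448709487915, 0.044354479759931564), 85.63301086425781) [0.115 0.119 0.125]
 planes tab centre [0.6583 0.1777 0.115 ]
 bar pl [0.5721 0.1862 0.155 ]
```

View pics/crop.png

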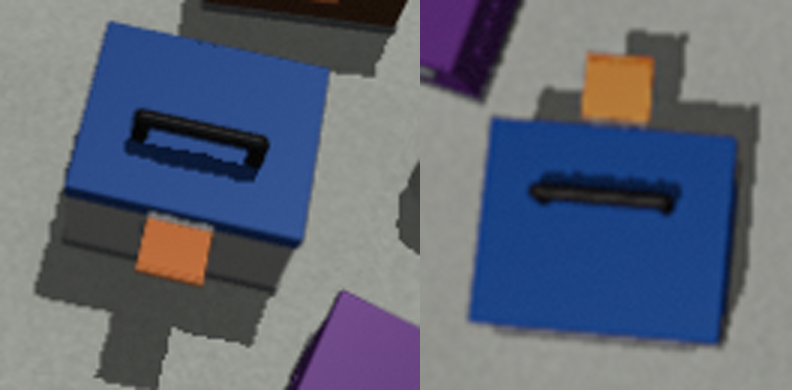

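The left crop (side) and right crop (top) both show the loose lid with its bar and orange tab out. The two cameras agree: handle at (0.5735, 0.188, 0.150), yaw about -6.5°, lid top at 0.121. All of this fits the given sizes.

```bash
cat >> h.py <<'E'
from scipy.spatial.transform import Rotation as Ro
YAW=np.radians(-6.5); XD=np.array([np.cos(YAW),np.sin(YAW),0]); YD=np.array([-np.sin(YAW),np.cos(YAW),0]); H=np.array([.5735,.188,.15])
def goalR(sign):
    tx=np.array([0,0,-1.]); ty=sign*XD
    return np.c_[tx,ty,np.cross(tx,ty)]
def plan(pos,sign=None,R=None):
    st=monitor.state(); C=Ro.from_euler("xyz",st["tcp_rot"],degrees=True).as_matrix()
    G=goalR(sign) if R is None else R
    rv=Ro.from_matrix(C.T@G).as_rotvec(degrees=True)
    d=C.T@(np.array(pos)-st["ee_pos"])*1000
    print("t",round(st["time_s"],2),"pos",np.round(st["ee_pos"],4),"rot",np.round(st["tcp_rot"],1),"w",round(st["gripper_width"],4),"F",np.round(st["ft_force"],1))
    print("to go tool mm",d.round(1),"rotvec units",(rv/5).round(2)," after-turn frame mm",(G.T@(np.array(pos)-st["ee_pos"])*1000).round(1)," now tool y",C[:,1].round(2))
E
python3 - <<'E'
from h import *
for s in(1,-1): plan([.5735,.188,.25],s)
E
```

```text
t 0.4 pos [ 0.2679 -0.5922  0.2312] rot [-82.2  90.  122.1] w 0.0855 F [ 0.  -0.7  0.8]
to go tool mm [ -18.7 -584.9 -600. ] rotvec units [-11.83  -0.     0.  ]  after-turn frame mm [ -18.8  215.4 -809.8]  now tool y [ 0.41 -0.91 -0.  ]
t 0.4 pos [ 0.2679 -0.5922  0.2312] rot [-82.2  90.  122.1] w 0.0855 F [ 0.  -0.7  0.8]
to go tool mm [ -18.7 -584.9 -600. ] rotvec units [24.17  0.    0.  ]  after-turn frame mm [ -18.8 -215.4  809.8]  now tool y [ 0.41 -0.91 -0.  ]
```

```bash
cat >> h.py <<'E'
def rows(pos,sign,n,nrot):
    st=monitor.state(); C=Ro.from_euler("xyz",st["tcp_rot"],degrees=True)
    rv=(C.inv()*Ro.from_matrix(goalR(sign))).as_rotvec(degrees=True)
    d=(np.array(pos)-st["ee_pos"])*1000/n
    for i in range(n):
        t=C.inv().apply(d); r=rv/nrot if i<nrot else rv*0
        print("[%.0f,%.0f,%.0f,%.2f,%.2f,%.2f],"%(*t,*(r/5)),end="")
        C=C*Ro.from_rotvec(r,degrees=True)
    print()
E
python3 - <<'E'
from h import *
rows([.5735,.188,.25],1,24,12)
E
```

```text
[-1,-24,-25,-0.99,-0.00,0.00],[-1,-22,-27,-0.99,-0.00,0.00],[-1,-20,-29,-0.99,-0.00,0.00],[-1,-17,-30,-0.99,-0.00,0.00],[-1,-15,-32,-0.99,-0.00,0.00],[-1,-12,-33,-0.99,-0.00,0.00],[-1,-9,-34,-0.99,-0.00,0.00],[-1,-6,-34,-0.99,-0.00,0.00],[-1,-3,-35,-0.99,-0.00,0.00],[-1,0,-35,-0.99,-0.00,0.00],[-1,3,-35,-0.99,-0.00,0.00],[-1,6,-34,-0.99,-0.00,0.00],[-1,9,-34,-0.00,-0.00,0.00],[-1,9,-34,-0.00,-0.00,0.00],[-1,9,-34,-0.00,-0.00,0.00],[-1,9,-34,-0.00,-0.00,0.00],[-1,9,-34,-0.00,-0.00,0.00],[-1,9,-34,-0.00,-0.00,0.00],[-1,9,-34,-0.00,-0.00,0.00],[-1,9,-34,-0.00,-0.00,0.00],[-1,9,-34,-0.00,-0.00,0.00],[-1,9,-34,-0.00,-0.00,0.00],[-1,9,-34,-0.00,-0.00,0.00],[-1,9,-34,-0.00,-0.00,0.00],
```

>>> jog_arm(series=[[[-3, -24, -25, -1, 0, 0], [-3, -22, -27, -1, 0, 0], [-3, -20, -29, -1, 0, 0], [-3, -17, -30, -1, 0, 0], [-3, -15, -32, -1, 0, 0], [-3, -12, -33, -1, 0, 0], [-3, -9, -34, -1, 0, 0], [-3, -6, -34, -1, 0, 0], [-2, -3, -35, -1, 0, 0], [0, 0, -35, -1, 0, 0], [0, 3, -35, -1, 0, 0], [0, 6, -34, -1, 0, 0]]], grip=-1)

```text
time_s: 1.4
ee_pos: [0.4178, -0.199, 0.2577]
tcp_rot: [40.4, 89.9, -55.0]
ft_force: [0.8, -0.1, -0.2]
gripper_width: 0.0855
```

```bash
python3 - <<'E'
from h import *
plan([.5735,.188,.25],1)
E
```

```text
t 1.4 pos [ 0.4178 -0.199   0.2577] rot [ 40.4  89.9 -55. ] w 0.0855 F [ 0.8 -0.1 -0.2]
to go tool mm [   7.4  118.5 -399.9] rotvec units [ 0.22  0.01 -0.01]  after-turn frame mm [   7.7  110.9 -402.1]  now tool y [ 1.   -0.09  0.  ]
```

>>> jog_arm(series=[[[0, 10, -34, 0, 0, 0], [0, 10, -34, 0, 0, 0], [0, 10, -34, 0, 0, 0], [0, 10, -34, 0, 0, 0], [0, 10, -34, 0, 0, 0], [1, 10, -34, 0, 0, 0], [1, 10, -34, 0, 0, 0], [1, 10, -34, 0, 0, 0], [1, 10, -34, 0, 0, 0], [1, 9, -34, 0, 0, 0], [0, 9, -34, 0, 0, 0], [0, 0, 0, 0, 0, 0]]])

```text
time_s: 2.4
ee_pos: [0.5615, 0.1694, 0.2521]
tcp_rot: [-172.4, 89.6, 92.4]
ft_force: [-1.4, -0.3, 0.1]
gripper_width: 0.0854
```

```bash
python3 - <<'E'
from h import *
plan([.5735,.188,.20],1)
E
```

```text
t 2.4 pos [0.5615 0.1694 0.2521] rot [-172.4   89.6   92.4] w 0.0854 F [-1.4 -0.3  0.1]
to go tool mm [ 52.2  10.4 -19.2] rotvec units [ 0.28 -0.08  0.01]  after-turn frame mm [ 52.1   9.8 -19.8]  now tool y [ 1.   -0.09 -0.  ]
```

>>> jog_arm(series=[[[0, 5, -10, 0.28, -0.08, 0], [0, 5, -10, 0, 0, 0], [10, 0, 0, 0, 0, 0], [20, 0, 0, 0, 0, 0], [20, 0, 0, 0, 0, 0], [0, 0, 0, 0, 0, 0], [0, 0, 0, 0, 0, 0]]])

```text
time_s: 2.98
ee_pos: [0.5731, 0.178, 0.201]
tcp_rot: [-16.1, 89.5, -113.2]
ft_force: [-0.4, 0.5, 0.4]
gripper_width: 0.0855
```

```bash
python3 - <<'E'
from h import *
for n in("side","top"):
    s=eyes.snapshot(n); cv2.imwrite(f"pics/{n}1.png",s["color"])
a=cv2.imread("pics/side1.png")[150:350,230:430]; b=cv2.imread("pics/top1.png")[120:320,130:330]
cv2.imwrite("pics/c1.png",cv2.resize(np.hstack([a,b]),(800,400),interpolation=cv2.INTER_CUBIC))
plan([.5735,.188,.132],1)
E
```

```text
t 3.08 pos [0.5743 0.179  0.2032] rot [ 11.3  89.6 -85.8] w 0.0855 F [-0.4 -0.4  0.7]
to go tool mm [71.1 -2.  -9.3] rotvec units [-0.12  0.08 -0.01]  after-turn frame mm [71.2 -1.9 -8.9]  now tool y [ 0.99 -0.12  0.  ]
```

View pics/c1.png

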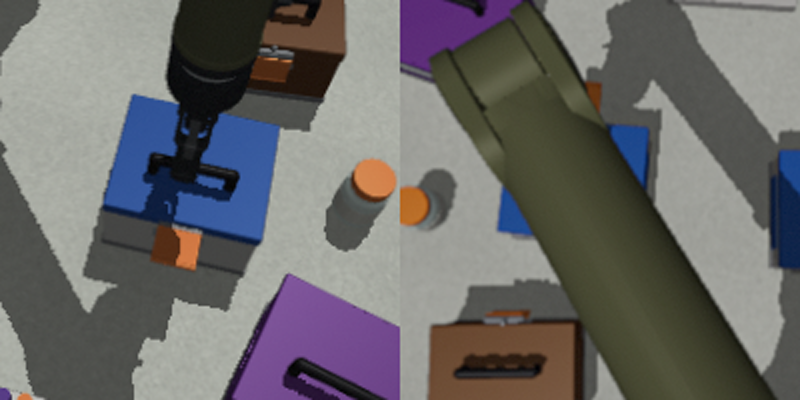

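The side crop shows the gripper above the bar, about 9 mm off along it. The tab and jar are untouched. I'll correct that and descend.

>>> jog_arm(series=[[[0, 0, -9, 0, 0, 0], [15, -1, 0, 0, 0, 0], [15, 0, 0, 0, 0, 0], [10, 0, 0, 0, 0, 0], [10, 0, 0, 0, 0, 0], [8, 0, 0, 0, 0, 0], [6, 0, 0, 0, 0, 0], [3, 0, 0, 0, 0, 0], [0, 0, 0, 0, 0, 0], [0, 0, 0, 0, 0, 0]]])

```text
time_s: 3.92
ee_pos: [0.5742, 0.1879, 0.1354]
tcp_rot: [3.8, 89.6, -93.3]
ft_force: [0.0, 0.5, 1.0]
gripper_width: 0.0858
```

```bash
python3 - <<'E'
from h import *
for n in("side",):
    s=eyes.snapshot(n); cv2.imwrite(f"pics/{n}2.png",cv2.resize(s["color"][150:350,230:430],(600,600),interpolation=cv2.INTER_CUBIC))
for i in range(2): plan([.5735,.188,.132],1);eyes.snapshot("side")
E
```

```text
t 3.97 pos [0.5743 0.188  0.1357] rot [  7.   89.6 -90. ] w 0.0857 F [-0.4  0.7 -0.1]
to go tool mm [ 3.7 -0.8  0.1] rotvec units [-0.11  0.08 -0.01]  after-turn frame mm [ 3.7 -0.8  0.1]  now tool y [ 0.99 -0.12  0.  ]
t 4.02 pos [0.5744 0.188  0.1358] rot [  9.4  89.6 -87.6] w 0.0854 F [ 0.5 -0.5 -0.4]
to go tool mm [ 3.8 -0.9  0.1] rotvec units [-0.11  0.08 -0.01]  after-turn frame mm [ 3.8 -0.9  0.1]  now tool y [ 0.99 -0.12  0.  ]
```

View pics/side2.png

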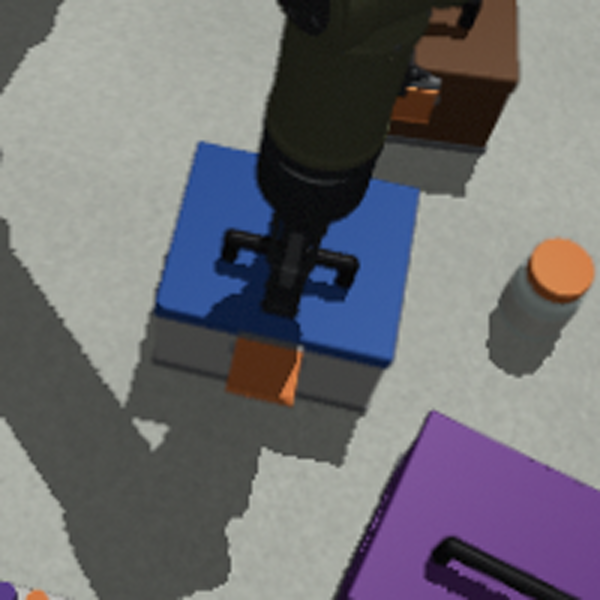

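The fingers straddle the bar at its middle, with the front finger just short of the tab side. Closing now.

>>> jog_arm(series=[[[2, 0, 0, 0, 0, 0], [0, 0, 0, 0, 0, 0], [0, 0, 0, 0, 0, 0], [0, 0, 0, 0, 0, 0], [0, 0, 0, 0, 0, 0], [0, 0, 0, 0, 0, 0], [0, 0, 0, 0, 0, 0], [0, 0, 0, 0, 0, 0], [0, 0, 0, 0, 0, 0], [0, 0, 0, 0, 0, 0]]], grip=1)

```text
time_s: 4.9
ee_pos: [0.572, 0.1881, 0.1333]
tcp_rot: [-22.3, 89.5, -119.3]
ft_force: [-5.2, -0.9, 4.9]
gripper_width: 0.0121
```

>>> jog_arm(series=[[[-4, -2, 0, 0, 0, 0], [-4, -2.5, 0, 0, 0, 0], [-4, -2.5, 0, 0, 0, 0], [-4, -3, 0, 0, 0, 0], [-4, -3, 0, 0, 0, 0], [0, 0, 0, 0, 0, 0], [0, 0, 0, 0, 0, 0], [0, 0, 0, 0, 0, 0]]])

```text
time_s: 5.57
ee_pos: [0.5604, 0.1893, 0.1527]
tcp_rot: [-8.9, 89.6, -105.9]
ft_force: [-3.1, 1.2, -7.4]
gripper_width: 0.0118
```

```bash
python3 - <<'E'
from h import *
s=eyes.snapshot("side"); cv2.imwrite(f"pics/side3.png",cv2.resize(s["color"][150:350,230:430],(600,600),interpolation=cv2.INTER_CUBIC))
plan([.572,.188,.1335],1)
E
```

```text
t 5.62 pos [0.5605 0.1894 0.1527] rot [  -9.7   89.6 -106.8] w 0.0118 F [-2.7  0.2 -7.5]
to go tool mm [19.2 11.6 -0.2] rotvec units [-0.11  0.09  0.02]  after-turn frame mm [19.2 11.6  0. ]  now tool y [ 0.99 -0.12 -0.  ]
```

View pics/side3.png

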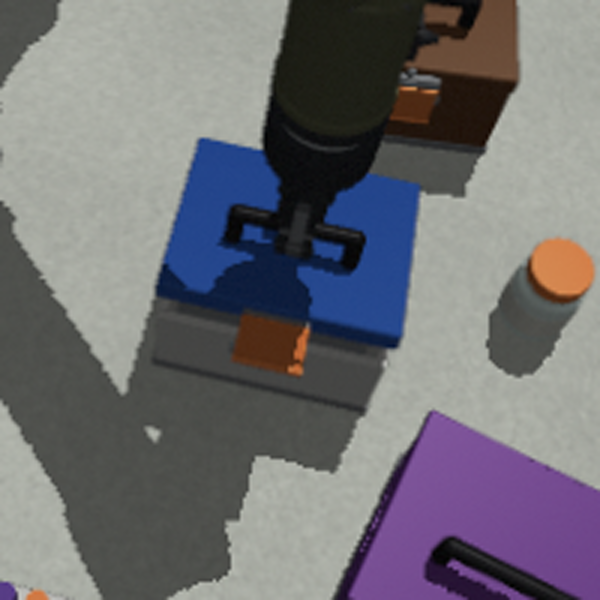

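The lid is up about 19 mm (about 0.2 rad) and clearly tilted, with the tab still out. I'll lower it along the same arc.

>>> jog_arm(series=[[[4, 3, 0, 0, 0, 0], [4, 3, 0, 0, 0, 0], [4, 2.5, 0, 0, 0, 0], [4, 2.5, 0, 0, 0, 0], [4, 2, 0, 0, 0, 0], [0, 0, 0, 0, 0, 0], [0, 0, 0, 0, 0, 0], [0, 0, 0, 0, 0, 0], [0, 0, 0, 0, 0, 0]]])

```text
time_s: 6.37
ee_pos: [0.5721, 0.188, 0.1352]
tcp_rot: [-21.4, 89.4, -118.5]
ft_force: [-12.7, -3.3, 9.5]
gripper_width: 0.0117
```

>>> jog_arm(series=[[[0, 0, 0, 0, 0, 0], [0, 0, 0, 0, 0, 0], [0, 0, 0, 0, 0, 0], [0, 0, 0, 0, 0, 0], [0, 0, 0, 0, 0, 0], [0, 0, 0, 0, 0, 0], [0, 0, 0, 0, 0, 0], [0, 0, 0, 0, 0, 0]]], grip=-1)

```text
time_s: 7.03
ee_pos: [0.5741, 0.1878, 0.1331]
tcp_rot: [1.7, 89.6, -95.3]
ft_force: [0.2, -0.1, -0.7]
gripper_width: 0.0854
```

>>> jog_arm(series=[[[-8, 0, 0, 0, 0, 0], [-10, 0, 0, 0, 0, 0], [-15, 0, 0, 0, 0, 0], [-15, 0, 0, 0, 0, 0], [-17, 0, 0, 0, 0, 0], [0, 0, 0, 0, 0, 0], [0, 0, 0, 0, 0, 0]]])

```text
time_s: 7.62
ee_pos: [0.5748, 0.1887, 0.1999]
tcp_rot: [27.2, 89.6, -69.9]
ft_force: [0.6, -0.0, -1.2]
gripper_width: 0.0858
```

```bash
python3 - <<'E'
from h import *
s=eyes.snapshot("side"); cv2.imwrite(f"pics/side4.png",cv2.resize(s["color"][150:350,230:430],(600,600),interpolation=cv2.INTER_CUBIC))
p=H+.092*XD; print(p)
plan([p[0],p[1],.2],1)
for r in models.cut_out("catch_1","side"):
    e=r["extent"]; 
    if abs(e[0]-315)<20 and abs(e[1]-276)<20:
        v,u=np.nonzero(r["pixels"]); q=np.array([world(s,a,b,s["range_z"][b,a]) for a,b in zip(u,v) if s["range_z"][b,a]>0]); print(e,np.median(q,0).round(3))
E
```

```text
[0.66490861 0.1775853  0.15      ]
t 7.67 pos [0.5741 0.1883 0.1986] rot [  8.3  89.6 -88.7] w 0.0859 F [-0.7  0.1 -0.5]
to go tool mm [-1.3 91.4 -0.5] rotvec units [-0.11  0.08 -0.01]  after-turn frame mm [-1.4 91.4  0.4]  now tool y [ 0.99 -0.12  0.  ]
[315.8, 275.1, 23.9, 22.4] [0.658 0.178 0.12 ]
```

View pics/side4.png

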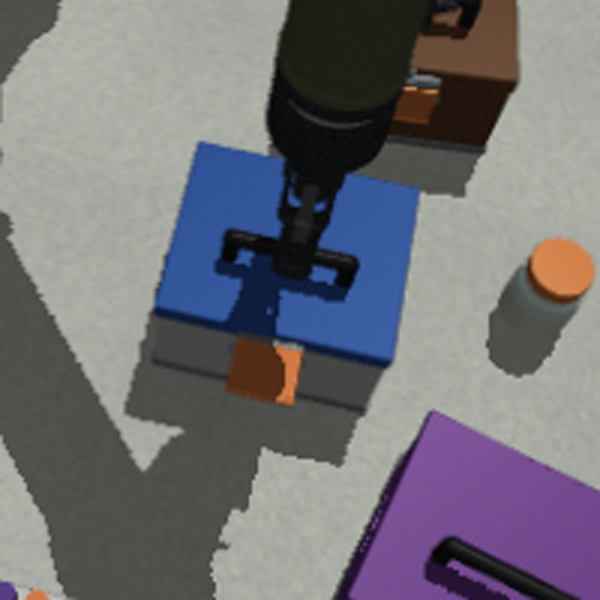

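The lid is back down flush and the tab is still out, centred at (0.658, 0.178, 0.120). I'll move over the tab and close the fingers.

>>> jog_arm(series=[[[0, 20, 0, -0.1, 0.08, 0], [0, 20, 0, 0, 0, 0], [0, 20, 0, 0, 0, 0], [0, 20, 0, 0, 0, 0], [0, 12, 0, 0, 0, 0], [0, 0, 0, 0, 0, 0], [0, 0, 0, 0, 0, 0], [0, 0, 0, 0, 0, 0], [0, 0, 0, 0, 0, 0]]], grip=1)

```text
time_s: 8.47
ee_pos: [0.6643, 0.1781, 0.198]
tcp_rot: [-60.1, 90.0, -156.6]
ft_force: [-0.4, 0.3, -0.4]
gripper_width: -0.0001
```

```bash
python3 - <<'E'
from h import *
p=H+.092*XD
plan([p[0],p[1],.088],1)
E
```

```text
t 8.47 pos [0.6643 0.1781 0.198 ] rot [ -60.1   90.  -156.6] w -0.0001 F [-0.4  0.3 -0.4]
to go tool mm [110.    0.8   0.4] rotvec units [0.   0.   0.01]  after-turn frame mm [110.    0.7   0.5]  now tool y [ 0.99 -0.11 -0.  ]
```

>>> jog_arm(series=[[[20, 1, 0, 0, 0, 0], [20, 0, 0, 0, 0, 0], [20, 0, 0, 0, 0, 0], [10, 0, 0, 0, 0, 0], [7, 0, 0, 0, 0, 0], [7, 0, 0, 0, 0, 0], [7, 0, 0, 0, 0, 0], [7, 0, 0, 0, 0, 0], [6, 0, 0, 0, 0, 0], [6, 0, 0, 0, 0, 0], [0, 0, 0, 0, 0, 0], [0, 0, 0, 0, 0, 0]]])

```text
time_s: 9.47
ee_pos: [0.6659, 0.1776, 0.0874]
tcp_rot: [-86.4, 89.9, 177.1]
ft_force: [0.4, 0.7, 0.8]
gripper_width: 0.0
```

>>> jog_arm(series=[[[0, 0, 0, 0, 0, 0], [0, 0, 0, 0, 0, 0], [-10, 0, 0, 0, 0, 0], [-20, 0, 0, 0, 0, 0], [-30, 0, 0, 0, 0, 0], [-30, 0, 0, 0, 0, 0], [-30, 0, 0, 0, 0, 0], [-20, 0, 0, 0, 0, 0], [0, -20, 0, 0, 0, 0], [0, -30, 0, 0, 0, 0], [0, -30, 0, 0, 0, 0], [0, -10, 0, 0, 0, 0]]])

```text
time_s: 10.47
ee_pos: [0.5732, 0.1899, 0.2295]
tcp_rot: [-24.9, 90.0, -121.3]
ft_force: [-0.3, 0.2, 0.0]
gripper_width: 0.0001
```

```bash
python3 - <<'E'
from h import *
s=eyes.snapshot("side"); cv2.imwrite(f"pics/side5.png",s["color"])
plan([.5735,.188,.25],1)
for r in models.cut_out("catch_1","side"):
    e=r["extent"]; v,u=np.nonzero(r["pixels"]); q=np.array([world(s,a,b,s["range_z"][b,a]) for a,b in zip(u,v) if s["range_z"][b,a]>0]); print(np.round(e),round(r["confidence"],2),np.median(q,0).round(3),np.percentile(q[:,2],[5,95]).round(3))
E
```

```text
t 10.52 pos [0.5732 0.1899 0.2298] rot [ 26.5  89.9 -69.8] w 0.0 F [-1.4  0.1  0.3]
to go tool mm [-20.2   0.5   1.9] rotvec units [ 0.04  0.01 -0.01]  after-turn frame mm [-20.2   0.5   1.9]  now tool y [ 0.99 -0.11  0.  ]
[177. 235.  24.  11.] 0.71 [ 0.593 -0.168  0.089] [0.063 0.11 ]
[316. 272.  20.  17.] 0.61 [0.64  0.181 0.089] [0.062 0.11 ]
[380. 377.  25.  21.] 0.5 [0.857 0.329 0.096] [0.063 0.112]
[367. 183.  17.  15.] 0.47 [0.381 0.293 0.092] [0.066 0.109]
```

View pics/side5.png

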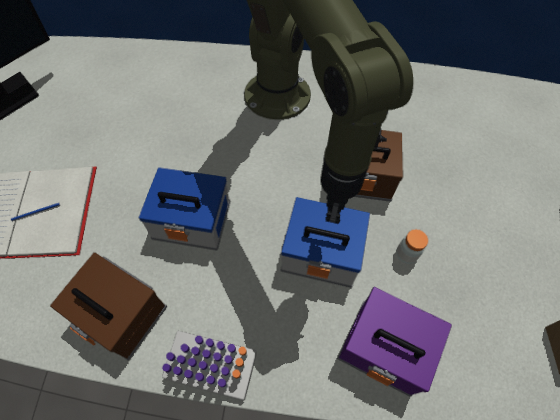

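The catch near (318,270) now hangs against the wall, with the same height range as the other blue carrier's at (176,232). The jar at (413,248) is still standing and the tool is clear.

```bash
python3 -c "
from h import *
print(robot.close_job())"
```

```text
the job is handed in; nothing more can be done
None
```

I did the job on the left blue carrier, the one with its catch undone, and handed it in at about 10.5 s of the 42 s allowed.

- **Lid:** I gripped the black handle, lifted it about 19 mm (roughly 0.2 rad), then lowered it shut and let go. A picture after letting go showed the lid flush and the tab still out.
- **Catch:** I pressed the tab with closed fingers to 87 mm height, about 20 mm below the hinge line, then backed away. The catch now hangs from 62 to 110 mm above the bench, almost exactly like the shut one on the other carrier (63 to 110 mm).
- **Everything else:** In the last picture both lids looked down, the jar stood where it was, and the tool was clear at 230 mm height with no contact force beyond sensor noise.

No check failed or disagreed. The lid tilt was worked out from the tool's movement and the pictures, not measured directly.

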